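# Seat the bayonet contact collar on the coil test head and hold it home

## Robot

A 7-joint arm with a two-finger parallel gripper is mounted at the origin on a cart in front of the work surface, level with it; the furniture and walls round the work are solid. World frame = base frame: x ahead of the robot, y to its left, z up, the work surface at z = 0. Lengths are in m, angles in rad, forces in N, time in s.
With the tool pointing down it reaches from about 0.35 to 0.9 m from the base axis. Payload 8.1 kg.
Tool frame: the origin (TCP) lies at the very end of the fingers, on their centre line; the grasp point (between the pads) lies 19 mm behind it (arm.tcp_to_grasp is the z of the grasp point in the tool frame, in m); z points along the fingers, y is the line along which they close (so a half turn about z gives the same grasp; the last joint's range is limited). The gripper opens to 92 mm and grips with 3 to 60 N. Pads are 19 mm wide; open, the fingers measure 130 mm over their backs; the gripper's body (75 mm by 190 mm) begins 47 mm behind the grasp point.
Start: joints at [1.074, 0.434, 0.025, 1.573, -0.012, 1.134, -0.075], TCP at [0.24, -0.577, 0.227] pointing down, gripper open.
Joint ranges: [-2.62, 2.62], [-0.44, 2.09], [-1.27, 1.32], [0.08, 2.57], [-1.32, 4.46], [0.12, 2], [-2.74, 2.74]. Speed limits (rad/s): [2.22, 2.22, 3.01, 3.01, 3.14, 3.14, 3.14].

## Interface

Orientations are given as a rotation vector (axis times angle).
In Python, from cell import readout, vision, sign_off, arm gives the robot as it stands. The module is installed in compiled form; this text tells all that it offers.
- The arm moves only by the shell command python3 -m creep 'ROWS' [FORCE]. ROWS is JSON, a list of rows, each a list of 5 numbers: the shift along the tool's x, y, z in units of 4 cm (1.0 is 4 cm), then the turn about the tool's z in units of 4 degrees (1.0 is 4 degrees), then the opening, from 0 (shut) to 1 (fully open). A call has 1 to 12 rows; each row shifts and turns the commanded pose from where the row before left it, along the tool's axes as they then stand; what a row does not reach is not made up. A row lasts 1/8 s, in which the tool goes at most 62.5 mm and 10.7 degrees, less where a joint would pass 70% of its speed; a pose out of reach is approached as far as the arm can. A call with a number of a shift or a turn outside -1 to 1 is refused whole. A call with a gripper value outside its range is refused whole. The fingers move at their own pace and stop on an object; FORCE is the grip in N (left out, the last holds). Time passes only in rows, so rows that do not move let the fingers close. It gives the time, the measured TCP pose, the force, the opening and the grip force at its end, in the units of the state.
- readout.observe(): the state, without advancing time (a new reading comes with each control period).
- vision.get_image(name): name is "side" or "top"; returns a dict with "pixels" (384x512x3 uint8, blue, green, red), "z_map" (384x512 float32, m along the optical axis (not along the pixel's ray), 0 where there is no reading), "camera_matrix" (3x3 intrinsics, pixels), "position" and "rotation" of the camera in the world. Camera axes: x right, y up, looking along -z (the intrinsics and any distortion apply to the point x, -y, -z); pixel columns grow to the right and rows downward; lengths in m; the calibration is good to about 2 mm. A picture is of the moment at which its call begins.
- sign_off(): hands the job in; it is judged then, once.
The state is a dict: "clock": time; "joints": joint angles; "dq": joint speeds; "joint_efforts": joint torques, N m; "position": TCP position; "ee_rot": TCP orientation; "force": force on the tool from outside, world axes, zero at the start; "ft_torque": the same for the moment, N m; "width": opening from 0.0 (shut) to 1.0 (fully open); "gripper_force": force on a finger pad.
Only numpy, scipy, OpenCV 4.12 (cv2) and the standard library are available. Lean on these libraries where they do the work, as an engineer would, in place of code of your own. Each camera call takes 0.05 s, during which the arm holds its last target. There are 200 camera calls.

## Task

Two look-alike knurled collars stand on the desk: take the larger (thicker) one and put it over the upright spigot of the small coil test head. Press it down lightly and turn it until the keyways hidden inside drop over the spigot's pins, then push it fully home against the spring-loaded contact ring and finish while still gripping it and holding it down there, because the spring lifts it again if you let go. Leave the smaller collar, the spool and the two bobbins where they stand.

Things in the scene. Friction and masses are not known exactly. Their poses are not given: they have to be found in the camera images.
- large_collar: larger knurled aluminium collar, loose, 0.1 to 0.2 kg: round cup, open end down, closed flat head; 46 mm outside (47 over the knurl), 36 mm tall, standing on the desk. Origin on its axis at the underside, z up. Hollow 30 mm deep, bore 30 mm; inside, three keyways 120 degrees apart, 8.5 mm wide at the bore, to radius 19.5 mm (pins enter within some 3 degrees), over the hollow's full depth
- collar_grip (a point): point on the larger collar's axis, 24 mm above its underside: a good height for the finger pads, gripping across the round outside from above
- small_collar: the smaller look-alike collar, 36 mm outer diameter, 36 mm tall, bore 26 mm: does not fit the spigot, to be left alone. Origin on its axis at the underside. The two collars stand side by side, either one on the left
- test_head: coil test head fixed to the desk, yaw varies: grey base plate 100 x 100 x 12 mm with two binding posts (26 mm high) and an upright brass spigot in its middle, 28 mm in diameter. Origin at the centre of the underside, on the spigot's axis, z up. Collar fully home: the inside of its head sits on the spigot's nose, its underside 32 mm above this origin
- spigot_top (a point): centre of the top of the spigot's tapered nose (16 mm across at the top, full 28 mm from 8 mm lower), 62 mm above the underside of the test head
- pin_level (a point): point on the spigot's axis at the top of its three pins (7 mm wide, 6 high, out to radius 18.5 mm, 120 degrees apart, at any angle, which no pose tells), 46 mm above the test head's underside. A collar not lined up rests on them with its underside here; turned either way by at most 120 degrees under a light push (3 to 10 N) it drops; home is 14 mm lower
- contact_ring (a joint): the spring-loaded steel contact ring, 48 mm diameter, round the foot of the spigot, below the pins: 0 = up (its face 38 mm above the test head's underside), grows in m as it is pressed down; 0.006 with the collar fully home. The spring pushes back with 3 N at first and 8 N at the home position
- sleeve_spool: wire spool standing on its flange, 52 mm diameter, 40 mm tall, origin at the centre of the underside: bystander
- bobbin_a: small wound bobbin, 21 mm diameter, 16 mm tall, origin at the centre of the underside: bystander
- bobbin_b: another such bobbin: bystander
There are look-alikes about, which are no part of the job. Leave any blue look-alike of the large_collar alone.

How it is judged:
On the way:
1. the larger collar is over the spigot's nose (horizontal distance between large_collar and spigot_top below 0.005 m and z of large_collar in the frame of test_head below 0.056 m), for 0.05 s.
At the end, for the whole second after the job is handed in: The larger collar sits on the spigot with its underside less than 34.5 mm above the test head's underside (fully home is 32 mm), on the axis within 4 mm, upright within 0.1 rad, at rest; the contact ring is pressed down by more than 3.5 mm; and the fingers are still on the collar with more than 2 N (z of large_collar in the frame of test_head between 0.028 and 0.0345 m and horizontal distance between large_collar and spigot_top below 0.004 m and angle between large_collar's own z axis and vertical below 0.1 rad and value of joint contact_ring above 0.0035 m and contact force between the fingers and large_collar above 2 N and linear speed of large_collar below 0.01 m/s); the arm keeps its last pose, push and grip.
It fails at once if the smaller collar is moved by more than 30 mm (distance of small_collar from where it was at the start of the episode above 0.03 m).
It fails at once if the spool or a bobbin is moved by more than 30 mm (distance of any of sleeve_spool, bobbin_a, bobbin_b from where it was at the start of the episode above 0.03 m).
It also fails if it takes over 51 s, if anything falls off the work surface, if the arm or the gripper's body presses on something with over 40 N, if the wrist force passes 120 N, or if a joint passes its speed limit or range.

## Working session

There is one attempt and no reset: what is moved stays moved. The work goes in short steps, Python scripts to look and compute and a shell command to move; the robot and the scene stay as the last step left them, time stands still between calls to the robot, and variables do not carry over. Pictures are saved under pics/ and viewed, at most 10 in all, crops included, and the job is handed in when it is done.

```bash
mkdir -p pics
cat > h.py <<'E'
import numpy as np, cv2
from cell import readout, vision, sign_off, arm
def world(im,u,v,z=None):
    K=im["camera_matrix"]; d=im["z_map"][int(v),int(u)] if z is None else z
    p=np.array([(u-K[0,2])/K[0,0]*d, -(v-K[1,2])/K[1,1]*d, -d])
    return np.array(im["position"])+np.array(im["rotation"])@p
def cloud(im):
    K=im["camera_matrix"]; d=im["z_map"]; v,u=np.indices(d.shape)
    p=np.stack([(u-K[0,2])/K[0,0]*d, -(v-K[1,2])/K[1,1]*d, -d],-1)
    return p@np.array(im["rotation"]).T+np.array(im["position"])
E
python3 - <<'E'
from h import *
s=readout.observe(); print(s)
for n in("side","top"):
    im=vision.get_image(n); np.savez("i_%s.npz"%n,**im); cv2.imwrite("pics/%s0.png"%n,cv2.resize(im["pixels"],(800,600)))
    print(n,im["camera_matrix"],im["position"],im["rotation"],[k for k in im],(im["z_map"]>0).mean())
E
```

```text
{'clock': 0.0, 'joints': array([ 1.07436818,  0.43522598,  0.02495636,  1.57409924, -0.01161061,
        1.13399602, -0.07510895]), 'dq': array([ 1.19440651e-03, -1.04562791e-04,  2.84298825e-04,  1.25050396e-03,
        6.71106806e-04, -6.49221896e-04,  8.71050816e-05]), 'joint_efforts': array([-1.14520382e-03, -6.67860246e+01,  9.84436199e-01, -3.14470410e+01,
       -6.04638085e-02,  4.27151355e-02,  2.02569713e-04]), 'position': array([ 0.23959064, -0.5766964 ,  0.22594209]), 'ee_rot': array([-3.07940855e+00, -6.14230653e-01,  6.80682660e-04]), 'force': array([-0.21752776,  0.29829562,  1.66235893]), 'ft_torque': array([-0.05612754,  0.01310224,  0.00487981]), 'gripper_force': 0.0, 'width': 0.9979960135784307}
side [[381.68737244   0.         250.71977302]
 [  0.         381.68737244 185.08275728]
 [  0.           0.           1.        ]] [0.5490208  1.05836903 0.4828908 ] [0.01016688 1.73452021 2.58480034] ['pixels', 'z_map', 'camera_matrix', 'position', 'rotation'] 0.9651743570963541
top [[469.98639424   0.         251.92196421]
 [  0.         469.98639424 200.92139174]
 [  0.           0.           1.        ]] [0.4741623  0.00822691 1.31265524] [ 0.03163598 -0.04655081 -1.58436485] ['pixels', 'z_map', 'camera_matrix', 'position', 'rotation'] 0.99609375
```

```bash
sed -i 's/np.array(im\["rotation"\])/cv2.Rodrigues(np.array(im["rotation"],float))[0]/' h.py; cat h.py | grep Rodr
```

```text
return np.array(im["position"])+cv2.Rodrigues(np.array(im["rotation"],float))[0]@p
    return p@cv2.Rodrigues(np.array(im["rotation"],float))[0].T+np.array(im["position"])
```

View pics/top0.png

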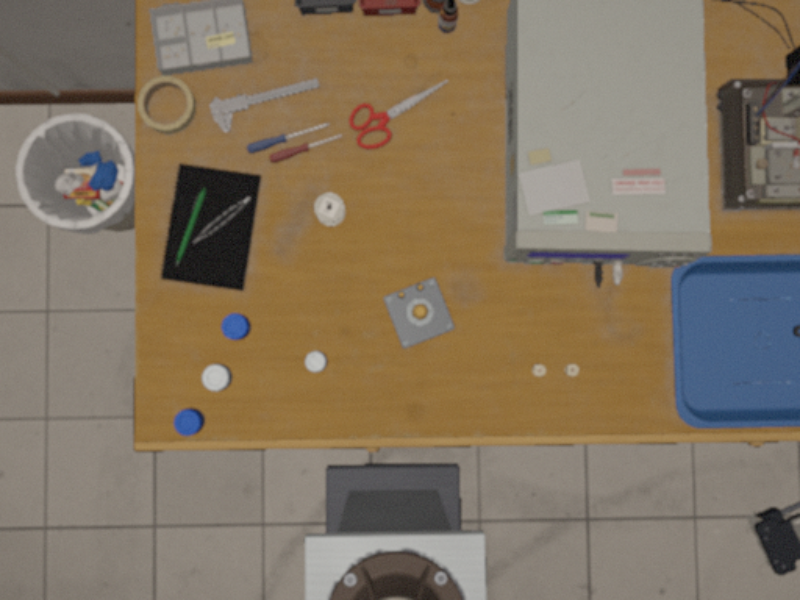

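View pics/side0.png

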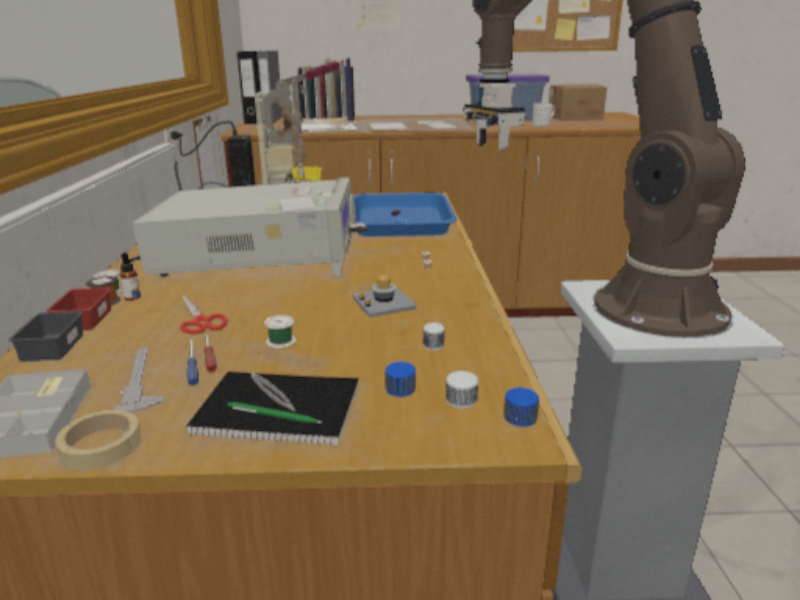

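Top view (800x600 px): white collars at (216,378) and (315,362), blue look-alikes at (235,327) and (188,422), test head (419,312), spool (329,209), bobbins (540,370) and (572,370). In the side view the white collars are at (462,388) and (433,336). The wider of the two white ones, (216,378) in the top view, fits the description, and I'll confirm that with sizes and a crop.

```bash
cat > m.py <<'E'
from h import *
I={n:dict(np.load("i_%s.npz"%n)) for n in("side","top")}
C={n:cloud(I[n]) for n in I}
print("desk z top", np.median(C["top"][300:330,150:300,2]) if 0 else C["top"][230,330])
def circ(c,name,zlo,zhi,r=.035):
    for n in C:
        P=C[n].reshape(-1,3); m=(np.hypot(*(P[:,:2]-c).T)<r)&(P[:,2]>zlo)&(P[:,2]<zhi)
        Q=P[m]
        if len(Q)<5: print(name,n,"few",len(Q)); continue
        (x,y),rad=cv2.minEnclosingCircle(Q[:,:2].astype(np.float32))
        print(name,n,len(Q),"mean",Q.mean(0).round(4),"mec",round(x,4),round(y,4),"r",round(rad,4),"zmax",Q[:,2].max().round(4), "med z",np.median(Q[:,2]).round(4))
f=.64
for name,(u,v) in dict(big=(216,378),small=(315,362),b1=(235,327),b2=(188,422),spig=(419,312),spool=(329,209)).items():
    c=world(I["top"],u*f,v*f); print(name,c.round(4))
    circ(c[:2],name,.031,.075)
circ(world(I["top"],419*f,312*f)[:2],"nose",.050,.075)
circ(world(I["top"],419*f,312*f)[:2],"plate",.006,.018,.09)
t=I["top"]["pixels"][190:280,110:220]; s=I["side"]["pixels"][195:285,240:350]
cv2.imwrite("pics/crop.png",np.vstack([cv2.resize(t,(733,300),interpolation=2)[:, :],cv2.resize(s,(733,300),interpolation=2)]) if 0 else np.hstack([cv2.resize(t,(400,327),interpolation=2),cv2.resize(s,(400,327),interpolation=2)]))
E
python3 m.py
```

```text
desk z top [ 0.45503175 -0.22198067 -0.00261266]
big [0.4309 0.3043 0.0363]
big side 167 mean [0.4327 0.3111 0.0331] mec 0.4326 0.3099 r 0.0229 zmax 0.0354 med z 0.0331
big top 207 mean [0.4338 0.3079 0.0353] mec 0.434 0.3074 r 0.0231 zmax 0.0419 med z 0.0353
small [0.456 0.133 0.037]
small side 63 mean [0.4569 0.1375 0.0329] mec 0.4571 0.1378 r 0.0175 zmax 0.0353 med z 0.0329
small top 125 mean [0.4588 0.1345 0.0351] mec 0.459 0.1342 r 0.0177 zmax 0.0417 med z 0.0352
b1 [0.5187 0.2717 0.034 ]
b1 side 154 mean [0.5209 0.2781 0.0329] mec 0.5202 0.2771 r 0.0233 zmax 0.0349 med z 0.0329
b1 top 207 mean [0.522  0.2744 0.0351] mec 0.5223 0.2745 r 0.0231 zmax 0.0425 med z 0.0349
b2 [0.3555 0.354  0.0313]
b2 side 204 mean [0.3564 0.3605 0.0331] mec 0.3567 0.3585 r 0.0233 zmax 0.0356 med z 0.0331
b2 top 209 mean [0.3575 0.3569 0.0352] mec 0.3574 0.3566 r 0.0232 zmax 0.0425 med z 0.035
spig [ 0.539  -0.0474  0.0621]
spig side 127 mean [ 0.5415 -0.0372  0.0436] mec 0.5413 -0.0454 r 0.0244 zmax 0.0599 med z 0.0419
spig top 234 mean [ 0.5421 -0.0472  0.0459] mec 0.5427 -0.0475 r 0.0238 zmax 0.065 med z 0.0404
spool [0.7223 0.106  0.0401]
spool side 139 mean [0.7256 0.1116 0.037 ] mec 0.725 0.1101 r 0.0274 zmax 0.0395 med z 0.037
spool top 285 mean [0.7273 0.108  0.0396] mec 0.7273 0.1079 r 0.026 zmax 0.0473 med z 0.0397
nose side 38 mean [ 0.542  -0.0402  0.0557] mec 0.541 -0.0408 r 0.0127 zmax 0.0599 med z 0.0557
nose top 86 mean [ 0.5424 -0.0474  0.0592] mec 0.5419 -0.0465 r 0.0173 zmax 0.065 med z 0.06
plate side 333 mean [ 0.5405 -0.0309  0.0094] mec 0.5426 -0.0428 r 0.0673 zmax 0.0174 med z 0.0091
plate top 1016 mean [ 0.5414 -0.0473  0.0116] mec 0.5434 -0.0425 r 0.0853 zmax 0.0179 med z 0.0115
```

View pics/crop.png

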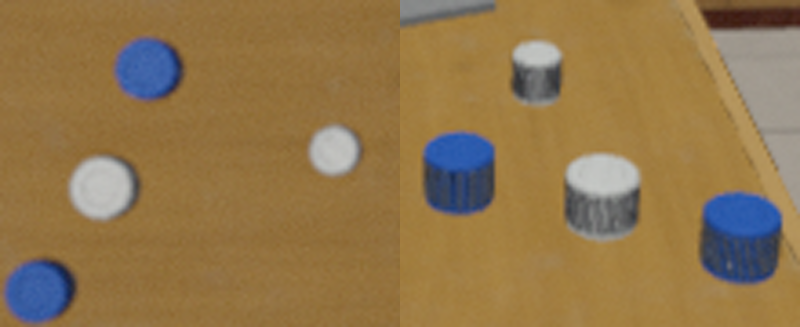

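The crop shows the white collar at (216,378) clearly wider than the one at (315,362): 46 mm against 35 mm across, both about 35 mm tall. Blue look-alikes of the same size stand on either side, so this collar is the target. I'll close the gripper across the line joining the blue ones.

```bash
R='[.84,-.61,0,0,1]'; python3 -m creep '[[0.84,-0.61,0,0,1],[0.84,-0.61,0,0,1],[0.84,-0.61,0,0,1],[0.84,-0.61,0,0,1],[0.84,-0.61,0,0,1],[0.84,-0.61,0,0,1],[0.84,-0.61,0,0,1],[0.84,-0.61,0,0,1],[0.84,-0.61,0,0,1],[0.84,-0.61,0,0,1],[0.84,-0.61,0,0,1],[0.84,-0.61,0,0,1]]' 30
python3 -m creep '[[0.24,-0.93,0,0,1],[0.24,-0.93,0,0,1],[0.24,-0.93,0,0,1],[0.24,-0.93,0,0,1],[0.24,-0.93,0,0,1],[0.24,-0.93,0,0,1],[0.24,-0.93,0,0,1],[0.24,-0.93,0,0,1],[0.24,-0.93,0,0,1],[0.24,-0.93,0,0,1],[0.24,-0.93,0,0,1],[0.24,-0.93,0,0,1]]'
python3 -m creep '[[0,0,0,1,1],[0,0,0,1,1],[0,0,0,1,1],[0,0,0,1,1],[0,0,0,1,1],[0,0,0,1,1],[0,0,0,1,1],[0,0,0,1,1],[0,0,0,1,1],[0,0,0,1,1],[0,0,0,1,1],[0,0,0,1,1]]'
cat > to.py <<'E'
import sys; from h import *
s=readout.observe(); R=cv2.Rodrigues(s["ee_rot"])[0]
t=np.array([float(a) for a in sys.argv[1:4]])
print("t",s["clock"],"pos",s["position"].round(4),"R",R.round(3).tolist(),"yaw_y",np.degrees(np.arctan2(R[1,1],R[0,1])).round(1),"q",s["joints"].round(2),"F",s["force"].round(1),"w",s["width"].round(3),"g",round(float(s["gripper_force"]),1))
print("units",(R.T@(t-s["position"])/.04).round(3))
E
python3 to.py 0.4333 0.3085 0.005
```

```text
clock: 1.6
position: [0.5001, -0.1509, 0.2265]
ee_rot: [-3.081, -0.614, 0.001]
force: [0.1, -0.5, 0.3]
width: 1.002
gripper_force: 0.0
clock: 3.1
position: [0.4346, 0.3053, 0.2264]
ee_rot: [3.081, 0.614, -0.001]
force: [0.4, 0.2, 0.5]
width: 0.999
gripper_force: 0.0
clock: 4.6
position: [0.4349, 0.3036, 0.2261]
ee_rot: [3.063, -0.697, -0.002]
force: [-0.3, -0.2, -0.6]
width: 1.001
gripper_force: 0.0Traceback (most recent call last):
  File "to.py", line 4, in <module>
    print("t",s["clock"],"pos",s["position"].round(4),"R",R.round(3).tolist(),"yaw_y",np.degrees(np.arctan2(R[1,1],R[0,1])).round(1),"q",s["joints"].round(2),"F",s["force"].round(1),"w",s["width"].round(3),"g",round(float(s["gripper_force"]),1))
                                                                                                                                                                                          ^^^^^^^^^^^^^^^^
AttributeError: 'float' object has no attribute 'round'
```

```bash
sed -i 's/s\["width"\].round(3)/round(float(s["width"]),3)/' to.py; python3 to.py 0.4333 0.3085 0.005
```

```text
t 4.6 pos [0.4349 0.3036 0.2261] R [[0.902, -0.432, -0.001], [-0.432, -0.902, -0.0], [-0.001, 0.001, -1.0]] yaw_y -115.6 q [-0.69  0.29 -0.03  1.8   0.01  1.06 -2.74] F [-0.3 -0.2 -0.6] w 1.001 g 0.0
units [-0.084 -0.097  5.528]
```

```bash
python3 -m creep '[[-0.08,-0.1,0.5,-0.5,1],[0,0,0.7,0,1],[0,0,0.8,0,1],[0,0,0.8,0,1],[0,0,0.7,0,1],[0,0,0.4,0,1],[0,0,0.1,0,1],[0,0,0,0,1]]'
python3 - <<'E'
from h import *
for n in("side","top"):
    im=vision.get_image(n); np.savez("j_%s.npz"%n,**im)
a=np.load("j_side.npz")["pixels"][190:280,230:350]; b=np.load("j_top.npz")["pixels"][190:280,80:200]
cv2.imwrite("pics/g1.png",np.hstack([cv2.resize(x,(400,300),interpolation=2) for x in(a,b)]))
E
python3 to.py 0.4333 0.3085 0.005
```

```text
clock: 5.6
position: [0.4341, 0.3096, 0.0672]
ee_rot: [-3.076, 0.638, -0.001]
force: [-0.3, -0.1, 0.5]
width: 1.002
gripper_force: 0.0
t 5.7 pos [0.4343 0.3097 0.0676] R [[0.917, -0.398, 0.001], [-0.398, -0.917, 0.001], [0.001, -0.001, -1.0]] yaw_y -113.4 q [-0.7   0.48 -0.03  1.97  0.02  0.69 -2.72] F [-0.2 -0.   0.2] w 0.995 g 0.0
units [-0.012  0.041  1.565]
```

View pics/g1.png

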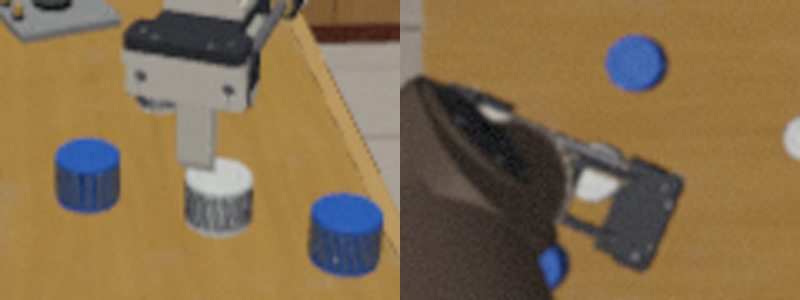

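The gripper (fingers at about (197,130) in the left half) is over the white collar, clear of both blue ones. Descending and gripping.

```bash
python3 -m creep '[[-0.01,0.04,0.5,0,1],[0,0,0.5,0,1],[0,0,0.4,0,1],[0,0,0.16,0,1],[0,0,0,0,1],[0,0,0,0,0.3],[0,0,0,0,0.3],[0,0,0,0,0.3],[0,0,0,0,0.3],[0,0,0,0,0.3]]' 30
python3 to.py 0.4333 0.3085 0.005
```

```text
clock: 6.95
position: [0.4328, 0.308, 0.0044]
ee_rot: [3.076, -0.638, 0.0]
force: [-1.0, -1.9, 1.3]
width: 0.509
gripper_force: 1.3
t 6.95 pos [0.4328 0.308  0.0044] R [[0.917, -0.398, 0.0], [-0.398, -0.917, -0.0], [0.0, 0.0, -1.0]] yaw_y -113.4 q [-0.71  0.58 -0.02  2.01  0.02  0.55 -2.72] F [-1.  -1.9  1.3] w 0.509 g 1.3
units [ 0.007 -0.017 -0.016]
```

```bash
python3 -m creep '[[0,0,0,0,0.3],[0,0,0,0,0.3],[0,0,-0.4,0,0.3],[0,0,-0.8,0,0.3],[0,0,-0.8,0,0.3],[0,0,-0.6,0,0.3],[0,0,0,0,0.3]]' 30
python3 to.py 0.542 -0.0468 0.11
```

```text
clock: 7.82
position: [0.4338, 0.3089, 0.1107]
ee_rot: [-3.073, 0.638, -0.004]
force: [1.0, 0.2, -2.7]
width: 0.496
gripper_force: 30.0
t 7.825 pos [0.4338 0.3089 0.1107] R [[0.917, -0.398, 0.003], [-0.398, -0.917, 0.003], [0.002, -0.004, -1.0]] yaw_y -113.4 q [-0.7   0.42 -0.02  1.94  0.01  0.79 -2.71] F [ 1.   0.2 -2.7] w 0.496 g 30.0
units [6.019e+00 7.081e+00 1.000e-03]
```

```bash
python3 -m creep '[[0.5,0.59,0,0,0.3],[0.5,0.59,0,0,0.3],[0.5,0.59,0,0,0.3],[0.5,0.59,0,0,0.3],[0.5,0.59,0,0,0.3],[0.5,0.59,0,0,0.3],[0.5,0.59,0,0,0.3],[0.5,0.59,0,0,0.3],[0.5,0.59,0,0,0.3],[0.5,0.59,0,0,0.3],[0.5,0.59,0,0,0.3],[0.5,0.59,0,0,0.3]]'
python3 -m creep '[[0,0,0,0,0.3],[0,0,0,0,0.3]]'
cat > m2.py <<'E'
import sys; from h import *
k=sys.argv[1]; I={}
for n in("side","top"): I[n]=vision.get_image(n); np.savez("k_%s.npz"%n,**I[n])
a=I["side"]["pixels"][110:215,180:320]; b=I["top"]["pixels"][150:255,200:340]
cv2.imwrite("pics/%s.png"%k,np.hstack([cv2.resize(x,(400,300),interpolation=2) for x in(a,b)]))
E
python3 m2.py over; python3 to.py 0.542 -0.0468 0.11
```

```text
clock: 9.32
position: [0.5398, -0.0483, 0.1074]
ee_rot: [3.076, -0.638, -0.002]
force: [0.9, 0.8, -2.1]
width: 0.498
gripper_force: 30.0
clock: 9.57
position: [0.5396, -0.0467, 0.1076]
ee_rot: [-3.076, 0.638, 0.003]
force: [-0.3, -0.2, -1.1]
width: 0.495
gripper_force: 30.0
t 9.675 pos [ 0.5398 -0.0461  0.1079] R [[0.918, -0.396, -0.001], [-0.396, -0.918, 0.001], [-0.001, -0.0, -1.0]] yaw_y -113.4 q [-0.05  0.43  0.05  1.92 -0.03  0.79 -1.96] F [ 0.4 -0.6 -0.6] w 0.496 g 30.0
units [ 0.058 -0.005 -0.052]
```

View pics/over.png

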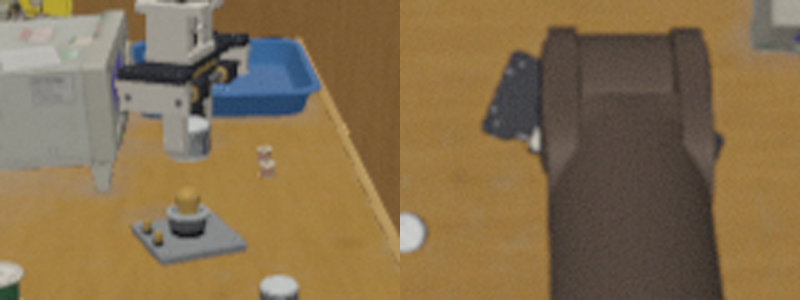

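The collar (at (187,138) on the left) hangs straight above the spigot nose at (188,198). Lowering onto the nose while watching the force.

```bash
python3 -m creep '[[0.05,0,0.3,0,0.3],[0,0,0.3,0,0.3],[0,0,0.3,0,0.3],[0,0,0.15,0,0.3],[0,0,0.1,0,0.3],[0,0,0,0,0.3],[0,0,0,0,0.3]]'
python3 to.py 0.542 -0.0468 0.051; python3 m2.py nose
```

```text
clock: 10.55
position: [0.5424, -0.0481, 0.0627]
ee_rot: [-3.076, 0.638, -0.001]
force: [0.4, 0.2, -1.4]
width: 0.497
gripper_force: 30.0
t 10.55 pos [ 0.5424 -0.0481  0.0627] R [[0.917, -0.398, 0.001], [-0.398, -0.917, -0.0], [0.001, -0.0, -1.0]] yaw_y -113.4 q [-0.04  0.5   0.04  1.95 -0.03  0.69 -1.96] F [ 0.4  0.2 -1.4] w 0.497 g 30.0
units [-0.024 -0.026  0.291]
```

View pics/nose.png

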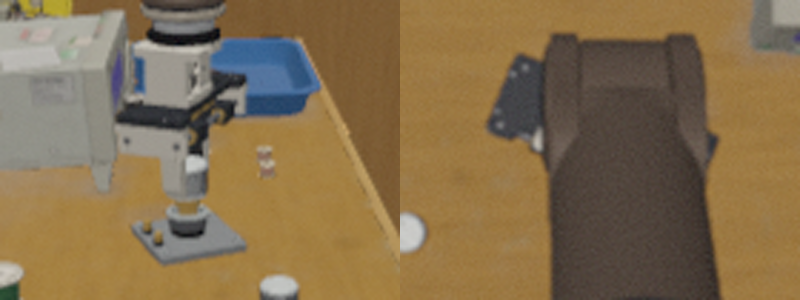

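The collar now encloses the nose tip and is centred at column 187, with no contact force. Lowering in small steps.

```bash
for i in 1; do python3 -m creep '[[0,0,0.07,0,0.3],[0,0,0.07,0,0.3],[0,0,0,0,0.3]]'; python3 to.py 0.542 -0.0468 0.051; done;  python3 -m creep '[[0,0,0.05,0,0.3],[0,0,0.05,0,0.3],[0,0,0,0,0.3]]'; python3 to.py 0.542 -0.0468 0.051
```

```text
clock: 11.02
position: [0.5419, -0.0481, 0.0564]
ee_rot: [3.076, -0.638, -0.001]
force: [0.1, -0.0, -0.8]
width: 0.502
gripper_force: 30.0
t 11.025 pos [ 0.5419 -0.0481  0.0564] R [[0.917, -0.398, -0.001], [-0.398, -0.917, -0.0], [-0.0, 0.0, -1.0]] yaw_y -113.4 q [-0.04  0.51  0.04  1.95 -0.03  0.68 -1.96] F [ 0.1 -0.  -0.8] w 0.502 g 30.0
units [-0.011 -0.031  0.136]
clock: 11.4
position: [0.542, -0.0481, 0.0525]
ee_rot: [3.076, -0.638, -0.001]
force: [0.4, 1.0, -2.1]
width: 0.496
gripper_force: 30.0
t 11.4 pos [ 0.542  -0.0481  0.0525] R [[0.917, -0.398, -0.0], [-0.398, -0.917, -0.0], [-0.0, 0.0, -1.0]] yaw_y -113.4 q [-0.04  0.52  0.04  1.96 -0.03  0.67 -1.96] F [ 0.4  1.  -2.1] w 0.496 g 30.0
units [-0.013 -0.03   0.038]
```

```bash
python3 -m creep '[[0,0,0.03,0,0.3],[0,0,0.03,0,0.3],[0,0,0,0,0.3]]'; python3 -m creep '[[0,0,0.02,0,0.3],[0,0,0,0,0.3]]'
```

```text
clock: 11.78
position: [0.5422, -0.0481, 0.0503]
ee_rot: [3.076, -0.638, 0.0]
force: [-0.0, -0.4, -1.5]
width: 0.495
gripper_force: 30.0
clock: 12.02
position: [0.5423, -0.0481, 0.0501]
ee_rot: [-3.076, 0.638, -0.001]
force: [-2.5, 0.1, 7.3]
width: 0.495
gripper_force: 30.0
```

Contact with the pins at 7 N and TCP z 0.050, which fits an underside height of 46 mm. Turning under a light push, with a stop if the force or height drops.

```bash
cat > chk.py <<'E'
import sys; from h import *
s=readout.observe(); R=cv2.Rodrigues(s["ee_rot"])[0]
print(s["clock"],"p",s["position"].round(4),"F",s["force"].round(1),"T",s["ft_torque"].round(2),"yaw",np.degrees(np.arctan2(R[1,1],R[0,1])).round(1),"q7",s["joints"][6].round(2))
sys.exit(0 if 2<s["force"][2]<12 and abs(s["ft_torque"][2])<.5 else 1)
E
python3 chk.py && python3 -m creep '[[0,0,0,-0.5,0.3],[0,0,0,-0.5,0.3],[0,0,0,-0.5,0.3],[0,0,0,-0.5,0.3]]' >/dev/null && python3 chk.py && python3 -m creep '[[0,0,0,-0.5,0.3],[0,0,0,-0.5,0.3],[0,0,0,-0.5,0.3],[0,0,0,-0.5,0.3]]' >/dev/null && python3 chk.py && python3 -m creep '[[0,0,0,-0.5,0.3],[0,0,0,-0.5,0.3],[0,0,0,-0.5,0.3],[0,0,0,-0.5,0.3]]' >/dev/null && python3 chk.py && python3 -m creep '[[0,0,0,-0.5,0.3],[0,0,0,-0.5,0.3],[0,0,0,-0.5,0.3],[0,0,0,-0.5,0.3]]' >/dev/null && python3 chk.py
```

```text
12.025 p [ 0.5423 -0.0481  0.0501] F [-2.5  0.1  7.3] T [ 0.11  0.58 -0.01] yaw -113.4 q7 -1.96
12.525 p [ 0.5429 -0.0481  0.0502] F [-1.2  0.1  5.8] T [ 0.06  0.3  -0.09] yaw -105.4 q7 -1.85
13.025 p [ 0.5427 -0.0481  0.0503] F [-0.5  0.5  7.2] T [ 0.1   0.35 -0.1 ] yaw -97.4 q7 -1.74
13.525 p [ 0.5428 -0.0481  0.0503] F [-0.8  0.7  5.9] T [ 0.1   0.3  -0.05] yaw -89.4 q7 -1.63
14.025 p [ 0.5428 -0.0479  0.0503] F [-0.8  0.5  6.5] T [ 0.21  0.3  -0.07] yaw -81.4 q7 -1.52
```

```bash
python3 -m creep '[[0,0,0,-0.5,0.3],[0,0,0,-0.5,0.3],[0,0,0,-0.5,0.3],[0,0,0,-0.5,0.3]]' >/dev/null && python3 chk.py && python3 -m creep '[[0,0,0,-0.5,0.3],[0,0,0,-0.5,0.3],[0,0,0,-0.5,0.3],[0,0,0,-0.5,0.3]]' >/dev/null && python3 chk.py && python3 -m creep '[[0,0,0,-0.5,0.3],[0,0,0,-0.5,0.3],[0,0,0,-0.5,0.3],[0,0,0,-0.5,0.3]]' >/dev/null && python3 chk.py && python3 -m creep '[[0,0,0,-0.5,0.3],[0,0,0,-0.5,0.3],[0,0,0,-0.5,0.3],[0,0,0,-0.5,0.3]]' >/dev/null && python3 chk.py && python3 -m creep '[[0,0,0,-0.5,0.3],[0,0,0,-0.5,0.3],[0,0,0,-0.5,0.3],[0,0,0,-0.5,0.3]]' >/dev/null && python3 chk.py && python3 -m creep '[[0,0,0,-0.5,0.3],[0,0,0,-0.5,0.3],[0,0,0,-0.5,0.3],[0,0,0,-0.5,0.3]]' >/dev/null && python3 chk.py && python3 -m creep '[[0,0,0,-0.5,0.3],[0,0,0,-0.5,0.3],[0,0,0,-0.5,0.3],[0,0,0,-0.5,0.3]]' >/dev/null && python3 chk.py
```

```text
14.525 p [ 0.5428 -0.048   0.0502] F [-1.4  0.4  6. ] T [ 0.07  0.25 -0.03] yaw -73.4 q7 -1.4
15.025 p [ 0.5428 -0.0479  0.0502] F [-0.9  0.8  7.4] T [ 0.12  0.3  -0.05] yaw -65.4 q7 -1.29
15.525 p [ 0.5427 -0.048   0.0502] F [-1.   0.7  7. ] T [ 0.15  0.36 -0.09] yaw -57.4 q7 -1.18
16.025 p [ 0.5428 -0.048   0.0503] F [-1.3 -0.1  6.2] T [ 0.08  0.28 -0.1 ] yaw -49.4 q7 -1.07
16.525 p [ 0.5427 -0.048   0.0502] F [-0.7  1.2  7.3] T [ 0.03  0.41 -0.07] yaw -41.4 q7 -0.96
17.025 p [ 0.5428 -0.0481  0.0503] F [-1.6 -0.5  7. ] T [ 0.1   0.27 -0.02] yaw -33.4 q7 -0.85
17.525 p [ 0.5428 -0.048   0.0502] F [-1.2 -0.1  5.9] T [ 0.08  0.19 -0.09] yaw -25.4 q7 -0.73
```

```bash
python3 -m creep '[[0,0,0,-0.5,0.3],[0,0,0,-0.5,0.3],[0,0,0,-0.5,0.3],[0,0,0,-0.5,0.3]]' >/dev/null && python3 chk.py && python3 -m creep '[[0,0,0,-0.5,0.3],[0,0,0,-0.5,0.3],[0,0,0,-0.5,0.3],[0,0,0,-0.5,0.3]]' >/dev/null && python3 chk.py && python3 -m creep '[[0,0,0,-0.5,0.3],[0,0,0,-0.5,0.3],[0,0,0,-0.5,0.3],[0,0,0,-0.5,0.3]]' >/dev/null && python3 chk.py && python3 -m creep '[[0,0,0,-0.5,0.3],[0,0,0,-0.5,0.3],[0,0,0,-0.5,0.3],[0,0,0,-0.5,0.3]]' >/dev/null && python3 chk.py && python3 -m creep '[[0,0,0,-0.5,0.3],[0,0,0,-0.5,0.3],[0,0,0,-0.5,0.3],[0,0,0,-0.5,0.3]]' >/dev/null && python3 chk.py
```

```text
18.025 p [ 0.5427 -0.048   0.0501] F [-1.   1.   5.3] T [ 0.12  0.08 -0.07] yaw -17.4 q7 -0.62
18.525 p [ 0.542  -0.0481  0.0493] F [ 0.9 -0.4 -1.8] T [-0.03 -0.11  0.06] yaw -9.3 q7 -0.51
```

The force fell to zero and the height dropped, so the keyways are on the pins. Pushing down gradually.

```bash
python3 -m creep '[[0,0,0.05,0,0.3],[0,0,0.05,0,0.3],[0,0,0,0,0.3]]'; python3 chk.py
```

```text
clock: 18.9
position: [0.5417, -0.0483, 0.0451]
ee_rot: [-2.397, -2.03, 0.001]
force: [-0.6, -1.5, -2.6]
width: 0.497
gripper_force: 30.0
18.9 p [ 0.5417 -0.0483  0.0451] F [-0.6 -1.5 -2.6] T [-0.04  0.03 -0.03] yaw -9.5 q7 -0.51
```

```bash
python3 -m creep '[[0,0,0.06,0,0.3],[0,0,0.06,0,0.3],[0,0,0.05,0,0.3],[0,0,0,0,0.3],[0,0,0,0,0.3]]' 50; python3 chk.py; python3 -m creep '[[0,0,0.04,0,0.3],[0,0,0,0,0.3],[0,0,0,0,0.3]]'; python3 chk.py
```

```text
clock: 19.52
position: [0.542, -0.0483, 0.0388]
ee_rot: [2.397, 2.031, -0.001]
force: [-2.5, -1.8, 2.6]
width: 0.498
gripper_force: 50.0
19.525 p [ 0.542  -0.0483  0.0388] F [-2.5 -1.8  2.6] T [-0.44  0.44  0.09] yaw -9.4 q7 -0.52
clock: 19.9
position: [0.542, -0.0483, 0.0371]
ee_rot: [2.397, 2.031, -0.001]
force: [-2.7, -2.9, 5.0]
width: 0.492
gripper_force: 50.0
19.9 p [ 0.542  -0.0483  0.0371] F [-2.7 -2.9  5. ] T [-0.57  0.55  0.03] yaw -9.4 q7 -0.52
```

```bash
python3 -m creep '[[0,0,0.03,0,0.3],[0,0,0,0,0.3],[0,0,0,0,0.3]]'; python3 chk.py; python3 -m creep '[[0,0,0.03,0,0.3],[0,0,0,0,0.3],[0,0,0,0,0.3]]'; python3 chk.py
```

```text
clock: 20.27
position: [0.5421, -0.0483, 0.0363]
ee_rot: [2.397, 2.031, -0.0]
force: [-4.5, -3.1, 9.5]
width: 0.492
gripper_force: 50.0
20.275 p [ 0.5421 -0.0483  0.0363] F [-4.5 -3.1  9.5] T [-0.6   0.92  0.04] yaw -9.4 q7 -0.52
clock: 20.65
position: [0.5422, -0.0483, 0.0362]
ee_rot: [2.396, 2.03, -0.0]
force: [-9.9, -2.4, 25.0]
width: 0.495
gripper_force: 50.0
20.65 p [ 0.5422 -0.0483  0.0362] F [-9.9 -2.4 25. ] T [-0.69  1.97  0.03] yaw -9.4 q7 -0.52
```

Hard stop at 0.0362, exactly 14 mm below the pin rest. I'll ease the push slightly, then check the collar's height in the camera.

```bash
python3 -m creep '[[0,0,-0.01,0,0.3],[0,0,0,0,0.3],[0,0,0,0,0.3],[0,0,0,0,0.3]]'; python3 chk.py; python3 m2.py home
python3 - <<'E'
from h import *
P=cloud(dict(np.load("k_side.npz"))).reshape(-1,3)
m=(np.hypot(P[:,0]-.542,P[:,1]+.047)<.026)&(P[:,2]>.02)&(P[:,2]<.075); print(m.sum(),P[m][:,2].max(),np.histogram(P[m][:,2],bins=11,range=(.02,.075)))
E
```

```text
clock: 21.15
position: [0.5421, -0.0483, 0.0362]
ee_rot: [2.396, 2.03, -0.0]
force: [-8.6, -2.5, 19.9]
width: 0.493
gripper_force: 50.0
21.15 p [ 0.5421 -0.0483  0.0362] F [-8.6 -2.5 19.9] T [-0.61  1.62  0.01] yaw -9.4 q7 -0.52
247 0.0738652754656467 (array([13, 26, 18, 21, 22, 24, 20, 24, 53, 23,  3]), array([0.02 , 0.025, 0.03 , 0.035, 0.04 , 0.045, 0.05 , 0.055, 0.06 ,
       0.065, 0.07 , 0.075]))
```

View pics/home.png

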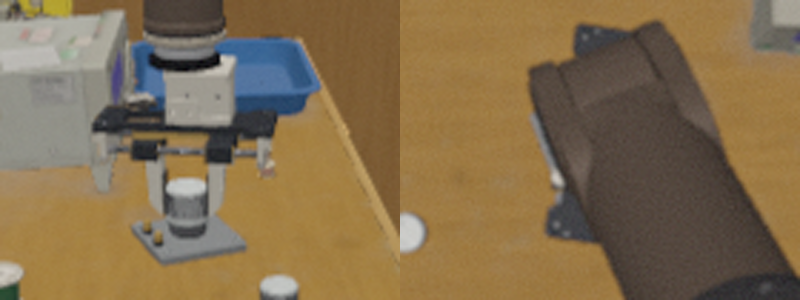

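The collar at (187,205) sits upright on the ring between the fingers. Its head reads about 0.065 m; this camera reads 2–3 mm low, so that agrees with the 0.068 m expected when home. It is held down with 20 N.

```bash
python3 -c "from cell import sign_off; print(sign_off())"
```

```text
the job is handed in; nothing more can be done
None
```

I put the larger white collar on the spigot, turned it until the keyways dropped over the pins, and handed it in pushed fully home: still gripped at 50 N, held down with about 20 N, 21 s used; sign-off returned no verdict.

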